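# Push the slide carrier out over the ledge

## Task

On the white stand, push the blue slide carrier along its lane with the fingertips until about a third of its length sticks out past the orange-marked end, so that its edge is free to be taken from below. Keep it lying flat and straight in its lane, never lift it, and leave the black carrier, the flask, the jar and the tube rack where they are.

Things in the scene. Friction and masses are not known exactly. Their poses are not given: they have to be found in the camera images.
- ledge_end (a point): middle of the orange-marked open end of the white stand, on its top surface, 60 mm above the table. Its y axis points out past this end, along the lanes: the top reaches from y = -280 to 0 mm and x = -120 to 120 mm in this frame. A 12 mm wide orange strip lies flush along this end.
- stand: the fixed white stand, top 240 mm (x) by 280 mm (y), 60 mm high; origin at the centre of its underside, y axis towards the orange end. A rib 6 mm wide and 6 mm high at x = 0 parts the top into two lanes (centre lines x = -60 and +60 mm); the outer sides and both ends are open, without rims
- blue_carrier_center (a point): centre of the blue slide carrier, a rigid plate 90 mm (x) by 125 mm (y) by 8 mm thick with three glass slides in its top, 4 mm above its underside. It lies loose in either lane, 0.15 to 0.31 kg, its y axis within 6 degrees of the stand's y axis (towards the orange end). Pushed at its rear 90 mm side it slides with a few newtons and stays where it is left.
- blue_front (a point): middle of the blue carrier's leading 90 mm side (the one towards the orange end), 62.5 mm from its centre along its y axis, half-way up its thickness; axes as the carrier's
- blue_carrier: the blue slide carrier itself; origin at the centre of its underside, axes as above
- black_carrier_center (a point): centre of the black slide carrier, same shape and size as the blue one, loose in the other lane; to be left alone
- flask: amber conical flask with a black stopper, 76 mm across the foot, 116 mm high, standing loose on the table on the far side of the stand; origin at the centre of its underside
- jar: small jar with a red lid, 46 mm across, 75 mm high, standing loose on the table on the robot's side of the stand; origin at the centre of its underside
- tube_rack: aluminium rack with four capped tubes, 170 mm (x) by 50 mm (y), 112 mm high, standing loose on the table beyond the unmarked end of the stand; origin at the centre of its underside
There are look-alikes about, which are no part of the job. What is shaped like the blue_carrier but purple or yellow is not meant.

How it is judged:
By the outcome, as a careful person would: the job done as asked, in the order asked, and still so for the second after the job is handed in, with the robot touching nothing.
It also fails if it takes over 38 s, if anything falls off the work surface, if the arm or the gripper's body presses on something with over 40 N, if the wrist force passes 120 N, or if a joint passes its speed limit or range.

## Robot

A 6-joint arm with a two-finger parallel gripper is mounted at the origin on the work surface. World frame = base frame: x ahead of the robot, y to its left, z up, the work surface at z = 0. Lengths are in m, angles in rad, forces in N, time in s.
With the tool pointing down it reaches from about 0.275 to 0.725 m from the base axis. Payload 5.6 kg.
Tool frame: the origin (TCP) lies at the very end of the fingers, on their centre line; the grasp point (between the pads) lies 19 mm behind it; z points along the fingers, y is the line along which they close (so a half turn about z gives the same grasp; the last joint's range is limited). The gripper opens to 85 mm and grips with 20 to 120 N. Pads are 22 mm wide; open, the fingers measure 114 mm over their backs; the gripper's body (76 mm by 85 mm) begins 54 mm behind the grasp point. The pads swing forward as they close: fully open they stand 13 mm farther back than shut.
Start: joints at [0.285, 0.255, 0.108, 0, -1.424, -0.285], TCP at [0.55, 0, 0.231] pointing down, gripper open.
Joint ranges: [-2.95, 2.95], [-1.21, 1.97], [-1.09, 1.5], [-2.87, 1.71], [-2.94, -0.07], [-3.05, 3.05]. Speed limits (rad/s): [2.57, 2.57, 3.14, 3.14, 3.14, 3.14].

## Interface

Orientations are given as a rotation vector (axis times angle).
In Python, from cell import get_state, capture, close_job gives the robot as it stands.
- The arm moves only by the tool apply_moves, never from a script. Its argument "steps" is a list of rows, each an object of numbers: "hand": the opening, from -1 (shut) to 1 (fully open); "x", "y", "z": the shift along the tool's x, y, z as a fraction of full scale; "yaw": the turn about the tool's z as a fraction of full scale. In form: [{"hand": .., "x": .., "y": .., "z": .., "yaw": ..}, ...]. A call has 1 to 20 rows; each row shifts and turns the commanded pose from where the row before left it, along the tool's axes as they then stand; what a row does not reach is not made up. Full scale, the value 1, is 0.05 m for a shift and 0.15 rad for a turn. A row lasts 1/8 s, in which the tool goes at most 62.5 mm and 10.7 degrees, less where a joint would pass 70% of its speed; a pose out of reach is approached as far as the arm can. A call with a number of a shift or a turn outside -1 to 1 is refused whole. A call with a gripper value outside its range is refused whole. The fingers move at their own pace and stop on an object; the grip force is fixed at half the most. Time passes only in rows, so rows that do not move let the fingers close. It gives the time, the measured TCP pose, the force, the opening and the grip force at its end, in the units of the state.
- get_state(): the state, without advancing time (a new reading comes with each control period).
- capture(name): name is "scene" or "side" or "wrist"; returns a dict with "image" (480x640x3 uint8, red, green, blue), "fx", "fy", "cx", "cy" (pixels), "xyz" and "attitude" of the camera in the world. Camera axes: x right, y down, z forward; pixel columns grow to the right and rows downward; lengths in m; the calibration is good to about 2 mm. The wrist camera is an equidistant fisheye: a pixel r from the principal point sees the ray r / f radians off the axis. A picture is of the moment at which its call begins. There is no depth.
- close_job(): hands the job in; it is judged then, once.
The state is a dict: "time_s": time; "joint_positions": joint angles; "qvel": joint speeds; "joint_torque": joint torques, N m; "ee_pos": TCP position; "eef_rot": TCP orientation; "contact_force": force on the tool from outside, world axes, zero at the start; "wrist_torque": the same for the moment, N m; "opening": opening from 0.0 (shut) to 1.0 (fully open); "grip_force": force on a finger pad.
Only numpy, scipy, OpenCV 4.12 (cv2) and the standard library are available. Lean on these libraries where they do the work, as an engineer would, in place of code of your own. Each camera call takes 0.05 s, during which the arm holds its last target. There are 200 camera calls.

## Working session

There is one attempt and no reset: what is moved stays moved. The work goes in short steps, Python scripts to look and compute and a tool call to move; the robot and the scene stay as the last step left them, time stands still between calls to the robot, and variables do not carry over. Pictures are saved under pics/ and viewed, at most 10 in all, crops included, and the job is handed in when it is done.

Besides the shell and the picture viewer there is one more tool, called after ">>>" as name(argument=value, ...), one argument or row to a line, values as JSON. apply_moves: Moves the arm, as the interface text tells. Its arguments: {"type":"object","properties":{"steps":{"type":"array","items":{"type":"object","properties":{"hand":{"type":"number"},"x":{"type":"number"},"y":{"type":"number"},"z":{"type":"number"},"yaw":{"type":"number"}}}}},"required":["steps"]}

```bash
mkdir -p pics; ls
python3 - <<'E'
from cell import *
import cv2,numpy as np
s=get_state();print(s['time_s'],s['ee_pos'],s['eef_rot'],s['opening'])
for n in("scene","side"):
    c=capture(n);cv2.imwrite(f"pics/{n}0.png",c["image"][:,:,::-1]);print(n,{k:v for k,v in c.items() if k!="image"})
E
```

```text
pics
0.0 [5.49498008e-01 8.98941078e-05 2.30410580e-01] [ 2.22042817e+00 -2.22057333e+00 -2.07303438e-03] 0.9988975989934026
scene {'fx': 433.42154397825874, 'fy': 433.42154397825874, 'cx': 324.6270014959879, 'cy': 236.5574136112694, 'xyz': array([1.1056183 , 0.20829183, 0.69173648]), 'attitude': array([-1.46932213, -2.12790159,  0.82846779])}
side {'fx': 619.6704857489193, 'fy': 619.6704857489193, 'cx': 328.3586425220569, 'cy': 230.57492377906047, 'xyz': array([-0.03856318, -0.52541606,  0.67388186]), 'attitude': array([-2.03469478,  0.93608012, -0.46036706])}
```

View pics/scene0.png

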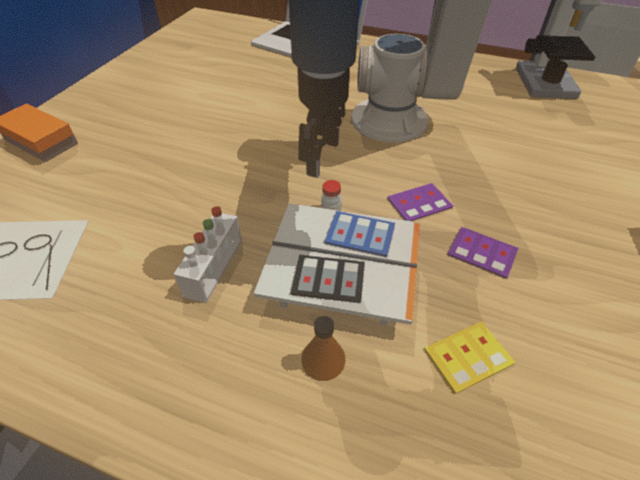

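View pics/side0.png

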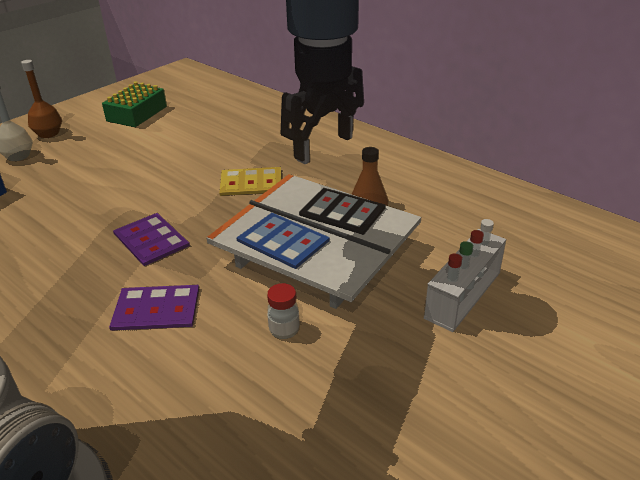

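The scene picture shows the stand with its orange end on the right (about px 415,270; roughly world +y). Blue is in the robot-side lane (360,233), black in the far lane (328,278). The side view agrees: blue at (283,240), orange edge at (240,215).

```bash
cat > h.py <<'E'
import cv2,numpy as np
from scipy.spatial.transform import Rotation as R
def ray(c,p,z):
    p=np.atleast_2d(p).astype(float)
    d=np.c_[(p[:,0]-c['cx'])/c['fx'],(p[:,1]-c['cy'])/c['fy'],np.ones(len(p))]
    d=R.from_rotvec(c['attitude']).apply(d)
    return c['xyz']+d*((z-c['xyz'][2])/d[:,2])[:,None]
def blob(m,box):
    k=np.zeros_like(m);x0,y0,x1,y1=box;k[y0:y1,x0:x1]=m[y0:y1,x0:x1]
    cs,_=cv2.findContours(k,cv2.RETR_EXTERNAL,cv2.CHAIN_APPROX_NONE)
    return max(cs,key=cv2.contourArea)[:,0]
def rect(c,cont,z):
    P=ray(c,cv2.convexHull(cont)[:,0],z)[:,:2]
    (ce,sz,a)=cv2.minAreaRect((P*1000).astype(np.float32))
    return np.round(ce,1),np.round(sz,1),round(a,1)
E
python3 - <<'E'
from cell import *
from h import *
for n,box in(("scene",(250,180,440,340)),("side",(190,170,430,310))):
    c=capture(n);h=cv2.cvtColor(c['image'],cv2.COLOR_RGB2HSV)
    b=cv2.inRange(h,(100,110,40),(118,255,255));b=cv2.morphologyEx(b,cv2.MORPH_CLOSE,np.ones((5,5)))
    o=cv2.inRange(h,(5,150,150),(16,255,255))
    w=cv2.inRange(h,(0,0,60),(179,45,255))
    print(n,'blue',rect(c,blob(b,box),.068))
    ob=(400,200,430,330) if n=="scene" else (200,170,300,250)
    k=blob(o,ob);print('orange',rect(c,k,.06),len(k))
    if n=='side': pass
    q=blob(w,box);print('stand',rect(c,q,.06),cv2.approxPolyDP(cv2.convexHull(q),6,True)[:,0].tolist())
    v=c['image'][box[1]-10:box[3]+20,box[0]:box[2],::-1].copy()
    for m,col in((b,(0,255,255)),(o,(255,0,0))):
        cs,_=cv2.findContours(m[box[1]-10:box[3]+20,box[0]:box[2]],cv2.RETR_EXTERNAL,cv2.CHAIN_APPROX_NONE);cv2.drawContours(v,cs,-1,col,1)
    cv2.imwrite(f'pics/{n}1.png',cv2.resize(v,None,fx=3,fy=3,interpolation=cv2.INTER_NEAREST))
E
```

```text
scene blue (array([523.8,  71. ]), array([ 85.6, 120.3]), 4.6)
orange (array([624.8, 197.8]), array([111.9,   9.5]), 9.1) 108
stand (array([571.3,  53.3]), array([303.7, 278.4]), 8.8) [[288, 205], [339, 195], [413, 222], [411, 321], [382, 324], [255, 295]]
side blue (array([519.4,  67.9]), array([ 95. , 128.3]), 4.6)
orange (array([507.1, 180.3]), array([113.7,  11.7]), 8.9) 91
stand (array([571. ,  49.1]), array([272.1, 282.4]), 8.7) [[207, 238], [294, 176], [420, 217], [353, 299], [336, 307], [236, 266]]
```

View pics/scene1.png

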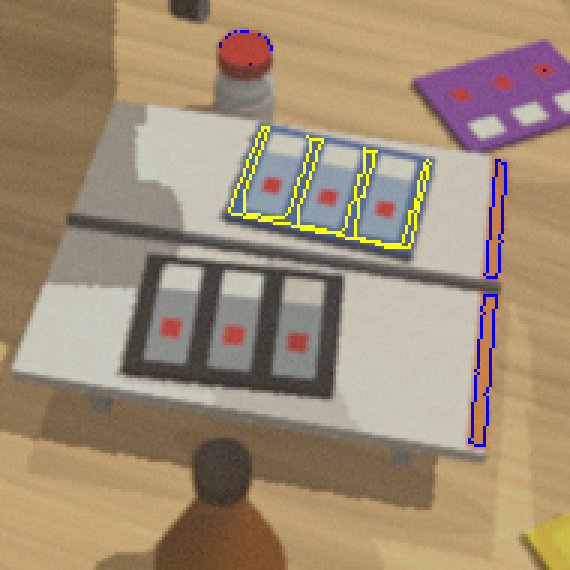

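Orange edge: ledge_end at about (565,195) mm with a yaw of 8.8°. In the stand frame the blue centre is at about (-62,-117), turned -4°, which puts it in the x=-60 lane. The size and height checks fit. I'll push with half-open fingers so two contacts straighten it, starting by moving above the space behind it.

>>> apply_moves(
  steps=[
    {"hand": 0, "x": 0.27, "y": 0.11, "z": 0, "yaw": 0},
    {"hand": 0, "x": 0.26, "y": 0.11, "z": 0, "yaw": 0},
    {"hand": 0, "x": 0, "y": 0, "z": 0.2, "yaw": -0.51},
    {"hand": 0, "x": 0, "y": 0, "z": 0.4, "yaw": -0.51},
    {"hand": 0, "x": 0, "y": 0, "z": 0.5, "yaw": 0},
    {"hand": 0, "x": 0, "y": 0, "z": 0.5, "yaw": 0},
    {"hand": 0, "x": 0, "y": 0, "z": 0.5, "yaw": 0},
    {"hand": 0, "x": 0, "y": 0, "z": 0.4, "yaw": 0},
    {"hand": 0, "x": 0, "y": 0, "z": 0.2, "yaw": 0},
    {"hand": 0, "x": 0, "y": 0, "z": 0, "yaw": 0},
    {"hand": 0, "x": 0, "y": 0, "z": 0, "yaw": 0},
    {"hand": 0, "x": 0, "y": 0, "z": 0, "yaw": 0},
  ],
)

```text
time_s: 1.7
ee_pos: [0.5395, -0.0264, 0.0971]
eef_rot: [-2.384, 2.044, -0.002]
contact_force: [-0.8, 0.4, -0.4]
opening: 0.499
grip_force: 0.0
```

Run:
```python
from cell import *
import cv2
s=get_state();print(s['time_s'],s['ee_pos'],s['eef_rot'],s['opening'],s['contact_force'])
c=capture("side");cv2.imwrite("pics/side2.png",cv2.resize(c["image"][140:320,190:450,::-1],None,fx=3,fy=3))
```

```text
1.7 [ 0.53952041 -0.02644769  0.09714757] [-2.38385811e+00  2.04428874e+00 -1.68999770e-03] 0.49913725300396117 [-0.81684983  0.44497901 -0.4416731 ]
```

View pics/side2.png

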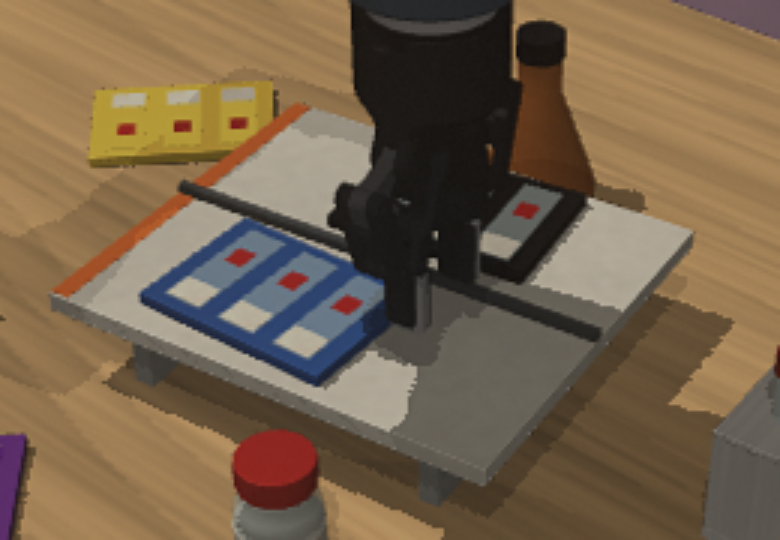

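The side view shows the fingers behind the blue carrier's rear side (px 385,320), with the near fingertip at (405,325) still in the air. I'll lower to find the surface.

>>> apply_moves(
  steps=[
    {"hand": 0, "z": 0.2},
    {"hand": 0, "z": 0.2},
    {"hand": 0, "z": 0.1},
    {"hand": 0, "z": 0.06},
    {"hand": 0, "z": 0.04},
    {"hand": 0},
    {"hand": 0},
  ],
)

```text
validation failed for argument at $.st...
```

>>> apply_moves(
  steps=[
    {"hand": 0, "x": 0, "y": 0, "z": 0.2, "yaw": 0},
    {"hand": 0, "x": 0, "y": 0, "z": 0.2, "yaw": 0},
    {"hand": 0, "x": 0, "y": 0, "z": 0.1, "yaw": 0},
    {"hand": 0, "x": 0, "y": 0, "z": 0.06, "yaw": 0},
    {"hand": 0, "x": 0, "y": 0, "z": 0.04, "yaw": 0},
    {"hand": 0, "x": 0, "y": 0, "z": 0, "yaw": 0},
    {"hand": 0, "x": 0, "y": 0, "z": 0, "yaw": 0},
  ],
)

```text
time_s: 2.62
ee_pos: [0.5392, -0.0265, 0.0665]
eef_rot: [-2.384, 2.045, -0.001]
contact_force: [0.4, 0.0, -0.5]
opening: 0.499
grip_force: 0.0
```

>>> apply_moves(
  steps=[
    {"hand": 0, "x": 0, "y": 0, "z": 0.06, "yaw": 0},
    {"hand": 0, "x": 0, "y": 0, "z": 0, "yaw": 0},
    {"hand": 0, "x": 0, "y": 0, "z": 0, "yaw": 0},
  ],
)

```text
time_s: 3.0
ee_pos: [0.539, -0.0265, 0.0633]
eef_rot: [2.385, -2.045, 0.0]
contact_force: [-0.2, 0.1, 0.8]
opening: 0.502
grip_force: 0.0
```

Run:
```python
from cell import *
import cv2
c=capture("side");cv2.imwrite("pics/side3.png",cv2.resize(c["image"][190:290,270:400,::-1],None,fx=6,fy=6))
```

```text
(no output)
```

View pics/side3.png

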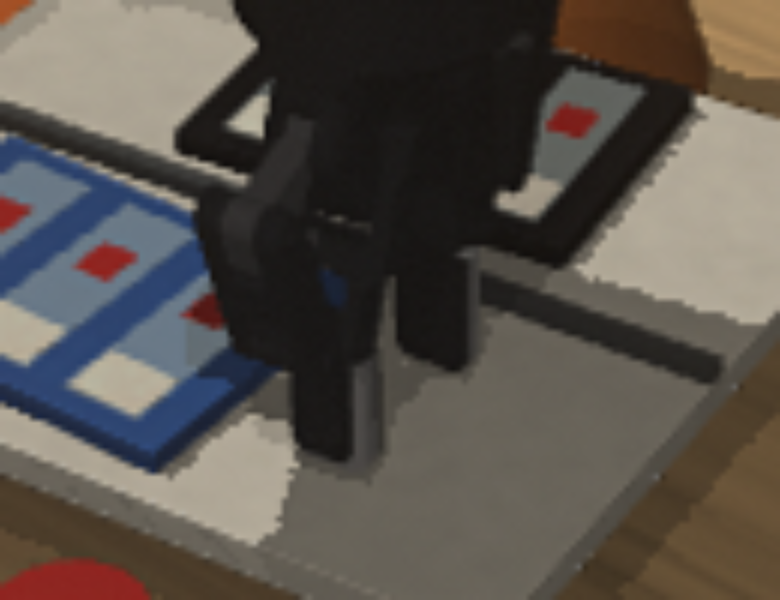

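The side view shows the near fingertip (crop 330,460) almost on the surface behind the carrier. I'll probe a little lower to be sure of the tip height.

>>> apply_moves(
  steps=[
    {"hand": 0, "x": 0, "y": 0, "z": 0.04, "yaw": 0},
    {"hand": 0, "x": 0, "y": 0, "z": 0, "yaw": 0},
    {"hand": 0, "x": 0, "y": 0, "z": 0, "yaw": 0},
  ],
)

```text
time_s: 3.42
ee_pos: [0.539, -0.0265, 0.0613]
eef_rot: [2.385, -2.045, -0.0]
contact_force: [1.6, -0.1, -0.4]
opening: 0.503
grip_force: 0.0
```

>>> apply_moves(
  steps=[
    {"hand": 0, "x": 0, "y": 0, "z": 0.04, "yaw": 0},
    {"hand": 0, "x": 0, "y": 0, "z": 0, "yaw": 0},
    {"hand": 0, "x": 0, "y": 0, "z": 0, "yaw": 0},
  ],
)

```text
time_s: 3.8
ee_pos: [0.539, -0.0265, 0.0593]
eef_rot: [2.385, -2.045, -0.0]
contact_force: [-1.1, 1.2, 0.9]
opening: 0.5
grip_force: 0.0
```

>>> apply_moves(
  steps=[
    {"hand": 0, "x": 0, "y": 0, "z": 0.04, "yaw": 0},
    {"hand": 0, "x": 0, "y": 0, "z": 0, "yaw": 0},
    {"hand": 0, "x": 0, "y": 0, "z": 0, "yaw": 0},
  ],
)

```text
time_s: 4.18
ee_pos: [0.5392, -0.0265, 0.0582]
eef_rot: [-2.385, 2.044, -0.001]
contact_force: [-2.2, 0.4, 7.1]
opening: 0.503
grip_force: 3.2
```

>>> apply_moves(
  steps=[
    {"hand": 0, "x": 0, "y": 0, "z": 0.02, "yaw": 0},
    {"hand": 0, "x": 0, "y": 0, "z": 0, "yaw": 0},
    {"hand": 0, "x": 0, "y": 0, "z": 0, "yaw": 0},
  ],
)

```text
time_s: 4.55
ee_pos: [0.5393, -0.0265, 0.0582]
eef_rot: [-2.385, 2.044, -0.002]
contact_force: [-4.3, 2.1, 12.6]
opening: 0.498
grip_force: 6.5
```

Contact is at TCP z=0.0582, so the tips sit about 2 mm above TCP at this opening. I'll rise about 2 mm clear and push slowly along the lane.

>>> apply_moves(
  steps=[
    {"hand": 0, "x": 0, "y": 0, "z": -0.08, "yaw": 0},
    {"hand": 0, "x": -0.1, "y": 0, "z": 0, "yaw": 0},
    {"hand": 0, "x": -0.1, "y": 0, "z": 0, "yaw": 0},
    {"hand": 0, "x": -0.1, "y": 0, "z": 0, "yaw": 0},
    {"hand": 0, "x": -0.1, "y": 0, "z": 0, "yaw": 0},
    {"hand": 0, "x": -0.1, "y": 0, "z": 0, "yaw": 0},
    {"hand": 0, "x": -0.1, "y": 0, "z": 0, "yaw": 0},
    {"hand": 0, "x": -0.1, "y": 0, "z": 0, "yaw": 0},
    {"hand": 0, "x": -0.1, "y": 0, "z": 0, "yaw": 0},
    {"hand": 0, "x": -0.1, "y": 0, "z": 0, "yaw": 0},
    {"hand": 0, "x": -0.1, "y": 0, "z": 0, "yaw": 0},
    {"hand": 0, "x": -0.1, "y": 0, "z": 0, "yaw": 0},
    {"hand": 0, "x": -0.1, "y": 0, "z": 0, "yaw": 0},
    {"hand": 0, "x": -0.1, "y": 0, "z": 0, "yaw": 0},
    {"hand": 0, "x": -0.1, "y": 0, "z": 0, "yaw": 0},
    {"hand": 0, "x": -0.05, "y": 0, "z": 0, "yaw": 0},
    {"hand": 0, "x": 0, "y": 0, "z": 0, "yaw": 0},
  ],
)

```text
time_s: 6.68
ee_pos: [0.528, 0.0456, 0.0604]
eef_rot: [-2.385, 2.045, 0.0]
contact_force: [0.5, 0.9, -0.7]
opening: 0.503
grip_force: 0.0
```

```bash
cat > m.py <<'E'
from cell import *
from h import *
import sys
L=np.array([565,195.]);a=np.radians(8.8);ux=np.array([np.cos(a),np.sin(a)]);uy=np.array([-ux[1],ux[0]])
t=get_state()['ee_pos'][:2]*1000-L;print('tcp',t@ux,t@uy,get_state()['ee_pos'][2])
vs=[]
for n,box in(("scene",(250,180,470,340)),("side",(140,150,430,310))):
    c=capture(n);h=cv2.cvtColor(c['image'],cv2.COLOR_RGB2HSV)
    b=cv2.inRange(h,(100,110,40),(118,255,255));b=cv2.morphologyEx(b,cv2.MORPH_CLOSE,np.ones((5,5)))
    k=blob(b,box);P=ray(c,cv2.convexHull(k)[:,0],.068)[:,:2]*1000-L
    print(n,rect(c,k,.068),'x',(P@ux).min(),(P@ux).max(),'y',(P@uy).min(),(P@uy).max())
    vs.append(cv2.resize(c['image'][150:310,190:450,::-1],None,fx=1.8,fy=1.8))
cv2.imwrite(sys.argv[1],np.vstack(vs))
E
python3 m.py pics/p1.png
```

```text
tcp -59.39084659554285 -141.9720161715913 0.06035690684963793
scene (array([508.4, 142. ]), array([86.4, 71. ]), 7.9) x -107.21692864702963 -21.25891920479831 y -79.87923089436167 -8.210520920218121
side (array([507.7, 114.4]), array([ 94.4, 129.3]), 8.0) x -116.82829797444523 -21.07684721996714 y -135.05697745816707 -6.621377581797386
```

View pics/p1.png

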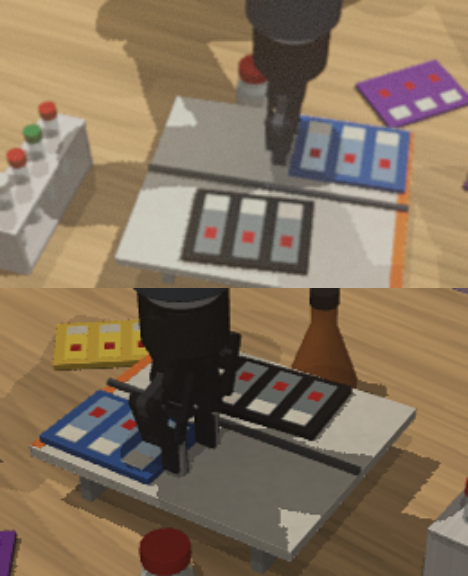

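Both views show the carrier squared up (8° against the stand's 8.8°), with its front about 7 mm short of the edge and still within its lane. That leaves about 48 mm to push.

>>> apply_moves(
  steps=[
    {"hand": 0, "x": -0.05, "y": 0, "z": 0, "yaw": 0},
    {"hand": 0, "x": -0.1, "y": 0, "z": 0, "yaw": 0},
    {"hand": 0, "x": -0.1, "y": 0, "z": 0, "yaw": 0},
    {"hand": 0, "x": -0.1, "y": 0, "z": 0, "yaw": 0},
    {"hand": 0, "x": -0.1, "y": 0, "z": 0, "yaw": 0},
    {"hand": 0, "x": -0.1, "y": 0, "z": 0, "yaw": 0},
    {"hand": 0, "x": -0.1, "y": 0, "z": 0, "yaw": 0},
    {"hand": 0, "x": -0.1, "y": 0, "z": 0, "yaw": 0},
    {"hand": 0, "x": -0.1, "y": 0, "z": 0, "yaw": 0},
    {"hand": 0, "x": -0.08, "y": 0, "z": 0, "yaw": 0},
    {"hand": 0, "x": -0.04, "y": 0, "z": 0, "yaw": 0},
    {"hand": 0, "x": 0, "y": 0, "z": 0, "yaw": 0},
    {"hand": 0, "x": 0.2, "y": 0, "z": 0, "yaw": 0},
    {"hand": 0, "x": 0.4, "y": 0, "z": 0, "yaw": 0},
    {"hand": 0, "x": 0, "y": 0, "z": -0.5, "yaw": 0},
    {"hand": 0, "x": 0, "y": 0, "z": -0.8, "yaw": 0},
    {"hand": 0, "x": 0, "y": 0, "z": -0.8, "yaw": 0},
    {"hand": 0, "x": 0.5, "y": 0, "z": -0.6, "yaw": 0},
    {"hand": 0, "x": 0.5, "y": 0, "z": 0, "yaw": 0},
    {"hand": 0, "x": 0, "y": 0, "z": 0, "yaw": 0},
  ],
)

```text
time_s: 9.28
ee_pos: [0.5327, 0.0129, 0.1952]
eef_rot: [-2.382, 2.048, 0.001]
contact_force: [-0.2, 0.3, 0.1]
opening: 0.501
grip_force: 0.0
```

```bash
python3 m.py pics/p2.png
```

```text
tcp -59.796372705248835 -175.05751720753386 0.19516823595660007
scene (array([506.5, 155.2]), array([84.8, 98.8]), 8.6) x -106.35121485421094 -21.31714232630435 y -79.91551157438383 18.86880827424598
side (array([500.6, 161.7]), array([ 95.1, 129.5]), 8.7) x -116.26482468268685 -21.12457230554297 y -87.73880809857506 41.757154632415826
```

View pics/p2.png

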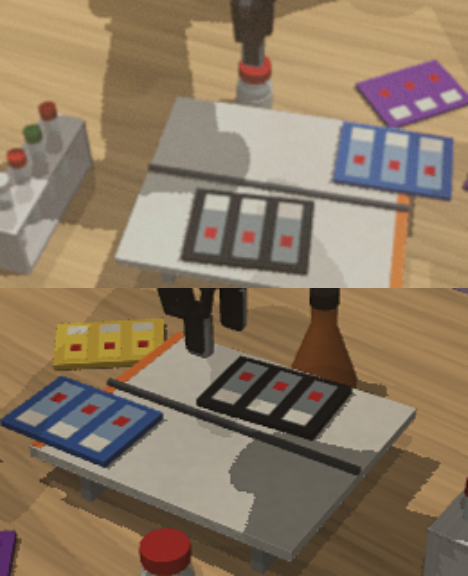

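The carrier lies flat and is aligned at 8.7°. Its front is about 42 mm past the edge, a third of its length. Nothing else appears to have moved and the arm is clear.

```bash
python3 -c "
from cell import *
print(close_job())"
```

```text
the job is handed in; nothing more can be done
None
```

I pushed the blue carrier along its lane until about 42 mm (a third of its length) stuck out past the orange end, flat and straight; nothing else was seen to move, and I handed the job in at about 9.4 s.

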